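Take the counted sample from the cell counter and hover it over its rack hole

ROBOT

A 6-joint arm with a two-finger parallel gripper is mounted at the origin on a cart in front of the work surface, level with it; the furniture and walls round the work are solid. World frame = base frame: x ahead of the robot, y to its left, z up, the work surface at z = 0. Lengths are in mm, angles in degrees, forces in N, time in s.
With the tool pointing down it reaches from about 300 to 850 mm from the base axis. Payload 4.2 kg.
Tool frame: the origin (TCP) lies on the centre line of the jaws, within the pads' length; the fingertips stand 8 mm ahead of it and the grasp point (between the pads) lies 11 mm behind it; z points along the fingers, y is the line along which they close (so a half turn about z gives the same grasp; the last joint's range is limited). The gripper opens to 91 mm and grips with 3 to 60 N. Pads are 32 mm wide; open, the fingers measure 118 mm over their backs; the gripper's body (76 mm by 178 mm) begins 60 mm behind the grasp point.
Start: joints at [74.771, 18.312, 89.639, -0, 72.044, -1.146], TCP at [139.917, 557.732, 221.976] pointing down, gripper open.
Joint ranges: [-177.97, 177.97], [-48.28, 115.42], [12.27, 149.76], [-77.06, 257.06], [2.81, 150.46], [-146.56, 146.56]. Speed limits (degrees/s): [147.25, 147.25, 180, 180, 180, 180].

INTERFACE

Orientations are given as [roll, pitch, yaw] about the fixed x, y, z axes, in that order (R = Rz(yaw) Ry(pitch) Rx(roll)).
In Python, from workcell import telemetry, eyes, ticket gives the robot as it stands. The module is installed in compiled form; this text tells all that it offers.
- The arm moves only by the shell command python3 -m crank 'ROWS' [OPENING] [FORCE]. ROWS is JSON, a list of rows, each an object of numbers: "dx", "dy", "dz": the shift along the world's x, y, z normalised to -1 to 1, where 1 is 80 cm; "yaw": the turn about the world's z normalised to -1 to 1, where 1 is 5 degrees. A call has 1 to 10 rows; each row shifts and turns the commanded pose from where the row before left it; what a row does not reach is not made up. A row lasts 1/8 s, in which the tool goes at most 62.5 mm and 10.7 degrees, less where a joint would pass 70% of its speed; a pose out of reach is approached as far as the arm can. A call with a number of a shift or a turn outside -1 to 1 is refused whole. A call with a gripper value outside its range is refused whole. OPENING is the opening, from 0 (shut) to 1 (fully open), set as the call begins (- or left out, the last holds). The fingers move at their own pace and stop on an object; FORCE is the grip in N (left out, the last holds). Time passes only in rows, so rows that do not move let the fingers close. It gives the time, the measured TCP pose, the force, the opening and the grip force at its end, in the units of the state.
- telemetry.state(): the state, without advancing time (a new reading comes with each control period).
- eyes.grab_frame(name): name is "side" or "top"; returns the picture (384x512x3 uint8, red, green, blue); there is no depth.
- eyes.calibration(name): a dict with "camera_matrix" (3x3 intrinsics, pixels), "world_from_camera" (4x4, takes a point from camera to world coordinates). Camera axes: x right, y down, z forward; pixel columns grow to the right and rows downward; lengths in mm; the calibration is good to about 2 mm. A picture is of the moment at which its call begins. calibration takes no time and is no camera call.
- ticket.job_done(): hands the job in; it is judged then, once.
The state is a dict: "time_s": time; "qpos": joint angles; "qvel": joint speeds; "effort": joint torques, N m; "ee_pos": TCP position; "ee_rot": TCP orientation; "force": force on the tool from outside, world axes, zero at the start; "torque": the same for the moment, N m; "gripper_width": finger opening in mm; "gripper_force": force on a finger pad.
Only numpy, scipy, OpenCV 4.12 (cv2) and the standard library are available. Lean on these libraries where they do the work, as an engineer would, in place of code of your own. Each camera call takes 0.05 s, during which the arm holds its last target. There are 200 camera calls.

TASK

The blood cell counter has finished its count: pull its blue tube door down all the way by the black handle, take the purple-capped tube out of the socket on the back of the door, and push the door fully shut again. Then carry the tube clear over the bottle and the other things standing about to the white rack and hold it upright, centred just above the one empty hole in the row of purple-capped tubes, its lower end between the neighbouring caps, about a centimetre clear of the rack and touching nothing. Finish holding it still there, so that I can check its label against its neighbours' before it goes in; do not put it in or let go, and leave the other tubes and the brown bottle as they stand.

Things in the scene. Friction and masses are not known exactly. Their poses are not given: they have to be found in the camera images.
- cell_counter: Blood cell counter, fixed: white case 170 mm wide (y). Origin on the desk below the middle of its front face; x points into the machine, y to its left as the robot sees it, z up. x = 0 to 112 mm: low sample station 168 mm high, the blue tube door in its front between white cheeks; x = 102 to 207 mm: tower 275 mm high with display. Left or right on the desk, turned up to 0.2 rad
- tube_door (a joint): angle of the blue tube door about a level hinge along its lower edge, rad: 0 shut (flush with the front face), 0.45 fully open, its top tipped out towards the robot. The hinge is stiff: the door stays where it is left; about 2 N at the handle moves it
- tube_door_hinge (a point): middle of the hinge line (along the counter's y), 35 mm above the desk, 6 mm behind the front face; axes turn with the door. In them the panel is 90 mm wide, x -6 to 6, z 2 to 118 mm. On its back a grey socket block 32 x 32 x 50 mm, centred at x 27, z 6 to 56 mm, with a 14.5 mm square hole 44 mm deep where the sample tube stands, base at z 12 mm; tube and socket tip out with the door
- tube_door_handle (a point): middle of the door's black handle bar: round, 10 mm thick, along the counter's y, 56 mm long between its bends, centre line at x = -48, z = 124 mm (6 mm above the panel's top edge) in the hinge point's axes; the 37 mm gap between bar and panel is open above and below. Axes as the hinge point's; moves with the door
- sample_center (a point): centre of the sample tube, half-way up: round, 13 mm thick, 100 mm long, with a purple cap 16 mm thick on its top 16 mm (34 to 50 mm above this point); z along the tube towards the cap. At the start upright in the socket behind the shut door, out of sight; with the door open it leans out by about 0.5 rad, its top 56 mm bare above the socket. About 12 g
- sample_base (a point): middle of the sample tube's rounded lower end, on its axis, 50 mm below its centre; same axes
- rack: white perforated tube rack, fixed: 160 mm (x) by 270 mm (y), 68 mm high, origin on the desk below its middle, turned up to 0.2 rad. Its top plate (64 to 68 mm up) has 16 mm holes every 20 mm in x and 22.5 mm in y; tubes stand on the lower plate, cap tops 108 mm (purple) or up to 114 mm (red, further back) above the desk. It stands on the other side from the counter
- rack_gap (a point): centre of the mouth of the empty hole, level with the top face of the rack's top plate, 68 mm above the desk; axes as the rack's. Three purple-capped tubes stand on either side of it in the same row, 22.5 mm apart along y, with 29 mm free between the two nearest caps
- purple_right: purple-capped tube standing loose in the rack next to the empty hole, 22.5 mm to its -y side; 13 mm thick, cap 16 mm thick and 16 mm high, 100 mm long; origin at its lower end
- purple_left: the same, 22.5 mm to the +y side of the empty hole
- amber_bottle: brown glass bottle, 52 mm thick and 110 mm high, standing loose between counter and rack; origin under its middle
Things that resemble listed ones, but are neither listed nor needed, are in the scene too. What is shaped like the purple_left but green is not meant.

How it is judged:
By the outcome, as a careful person would: the job done as asked, in the order asked, and still so for the second after the job is handed in, while the arm keeps its last pose, push and grip.
It also fails if it takes over 72 s, if anything falls off the work surface, if the arm or the gripper's body presses on something with over 40 N, if the wrist force passes 120 N, or if a joint passes its speed limit or range.

## Working session

There is one attempt and no reset: what is moved stays moved. The work goes in short steps, Python scripts to look and compute and a shell command to move; the robot and the scene stay as the last step left them, time stands still between calls to the robot, and variables do not carry over. Pictures are saved under pics/ and viewed, at most 10 in all, crops included, and the job is handed in when it is done.

```bash
mkdir -p pics
cat > h.py <<'E'
import numpy as np,cv2
from workcell import telemetry,eyes,ticket
def snap(n,f,crop=None,k=1):
    im=eyes.grab_frame(n)[:,:,::-1]; cv2.imwrite('pics/raw_'+f,im)
    if crop: im=im[crop[1]:crop[3],crop[0]:crop[2]]
    cv2.imwrite('pics/'+f,cv2.resize(im,None,fx=k,fy=k,interpolation=cv2.INTER_CUBIC))
def cal(n):
    c=eyes.calibration(n); return np.array(c['camera_matrix']),np.array(c['world_from_camera'])
def ray(n,u,v):
    K,T=cal(n); d=T[:3,:3]@np.linalg.inv(K)@[u,v,1]; return T[:3,3],d
def onz(n,u,v,z):
    o,d=ray(n,u,v); return o+d*(z-o[2])/d[2]
def proj(n,p):
    K,T=cal(n); q=K@(T[:3,:3].T@(np.array(p)-T[:3,3])); return q[:2]/q[2]
def tri(a,b):
    A=[];B=[]
    for n,(u,v) in (('side',a),('top',b)):
        o,d=ray(n,u,v); d=d/np.linalg.norm(d); P=np.eye(3)-np.outer(d,d);A.append(P);B.append(P@o)
    return np.linalg.lstsq(np.vstack(A),np.hstack(B),rcond=None)[0]
E
python3 - <<'E'
from h import *
snap('side','s0.png',k=1.5);snap('top','t0.png',k=1.5)
for n in('side','top'): print(cal(n))
s=telemetry.state();print(s['ee_rot'],s['force'],s['gripper_width'])
E
```

```text
(array([[429.22518105,   0.        , 249.37938488],
       [  0.        , 429.22518105, 197.19561645],
       [  0.        ,   0.        ,   1.        ]]), array([[ 5.99621026e-01, -3.59925491e-01,  7.14778474e-01,
        -2.32784040e+02],
       [-8.00280500e-01, -2.72352181e-01,  5.34205402e-01,
        -5.53477509e+02],
       [ 2.39733437e-03, -8.92344065e-01, -4.51349446e-01,
         5.82110499e+02],
       [ 0.00000000e+00,  0.00000000e+00,  0.00000000e+00,
         1.00000000e+00]]))
(array([[397.88359082,   0.        , 245.82094076],
       [  0.        , 397.88359082, 187.83666974],
       [  0.        ,   0.        ,   1.        ]]), array([[ 4.35923994e-02, -9.76610957e-01,  2.10548667e-01,
         3.16289980e+02],
       [-9.99042445e-01, -4.33994045e-02,  5.53944722e-03,
         5.93216394e+00],
       [ 3.72780194e-03, -2.10588533e-01, -9.77567682e-01,
         1.17204844e+03],
       [ 0.00000000e+00,  0.00000000e+00,  0.00000000e+00,
         1.00000000e+00]]))
[-1.79908850e+02 -2.11676242e-03  1.65915189e+02] [ 0.36761402  0.04282601 -0.90821286] 91.26680349451982
```

View pics/s0.png

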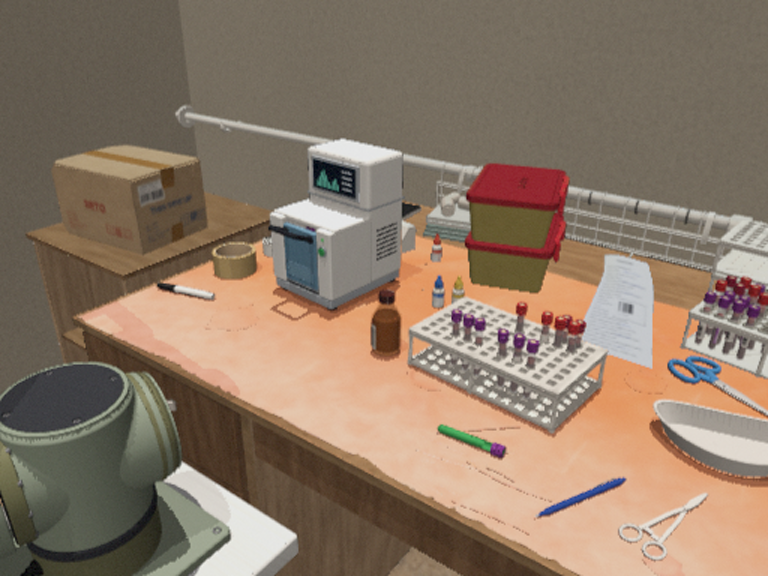

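View pics/t0.png

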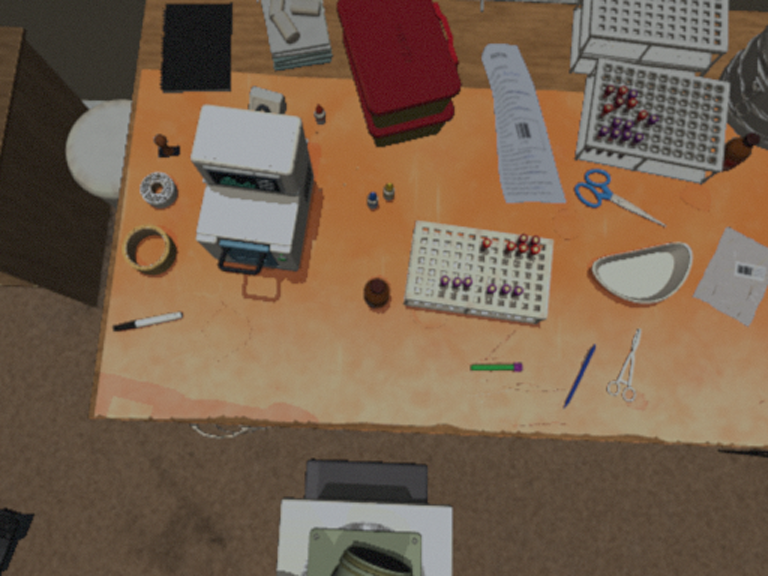

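The side view shows the counter at left with its blue door and black handle bar (about 290,230). The bottle is at (386,325), and the rack at (505,360) has a purple row with a gap at (490,330). The top view shows the handle bar at (240,270), the bottle at (377,292), and the purple row (445–518, 282–292) with its gap near (479,286). The green tube with a purple cap lies at (497,367) and is not meant. I'll enlarge handle and rack next.

Run:
```python
from h import *
s=cv2.imread('pics/raw_s0.png');t=cv2.imread('pics/raw_t0.png')
f=lambda im,x,y,w,h:cv2.resize(im[y:y+h,x:x+w],(400,300),interpolation=cv2.INTER_CUBIC)
a=np.vstack([np.hstack([f(s,170,140,80,60),f(s,280,190,120,90)]),np.hstack([f(t,125,130,80,60),f(t,265,140,120,90)])])
cv2.imwrite('pics/c1.png',a)
```

```text
(no output)
```

View pics/c1.png

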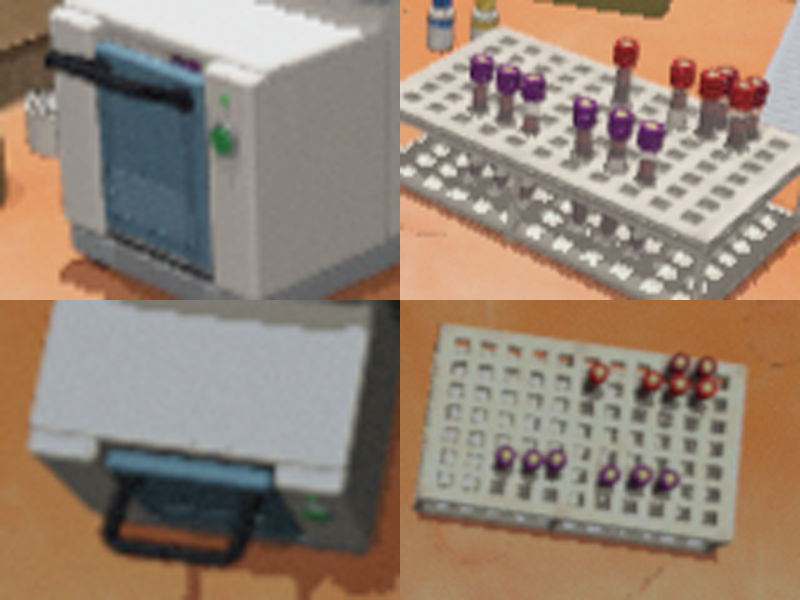

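```bash
cat > m.py <<'E'
from h import *
A=lambda u,v:(u/5+125,(v-300)/5+130)
S=lambda u,v:(u/5+170,v/5+140)
R=lambda u,v:((u-400)/(10/3)+265,(v-300)/(10/3)+140)
Q=lambda u,v:((u-400)/(10/3)+280,v/(10/3)+190)
p=np.array([onz('top',*A(*q),168) for q in((30,450),(345,490))]);print('corners',p,np.linalg.norm(p[1]-p[0]))
d=p[1]-p[0];print('yaw deg',np.degrees(np.arctan2(d[0],-d[1])))
print('handle top@159',[onz('top',*A(*q),159) for q in((112,545),(240,557))])
print('handle tri',tri(S(50,60),A(106,545)),tri(S(190,100),A(243,557)))
tp=[(508,457),(533,458),(557,458),(612,474),(643,475),(668,478)]
sd=[(482,60),(509,70),(533,77),(585,102),(622,115),(651,125)]
a=np.array([onz('top',*R(*q),108) for q in tp]);b=np.array([onz('side',*Q(*q),108) for q in sd])
print(a.round(1),b.round(1),a.mean(0),b.mean(0))
# rack corners top plate
c=np.array([onz('top',*R(*q),68) for q in((445,325),(747,367),(722,543),(416,503))]);print('rack',c.round(1),c.mean(0),np.linalg.norm(c[1]-c[0]),np.linalg.norm(c[2]-c[1]))
print('bottle',onz('top',377/1.5,290/1.5,110),tri((388/1.5,296/1.5),(377/1.5,287/1.5)))
E
python3 m.py
```

```text
corners [[593.67304065 315.17312607 168.        ]
 [579.41429933 148.9503508  168.        ]] 166.83321828442715
yaw deg -4.902882018791988
handle top@159 [array([546.66791347, 269.77860377, 159.        ]), array([543.21737751, 202.42969998, 159.        ])]
handle tri [548.26389718 272.92487292 155.48493842] [555.30135438 192.7353579  148.1565393 ]
[[ 553.8 -129.   108. ]
 [ 553.9 -149.6  108. ]
 [ 554.7 -169.3  108. ]
 [ 543.3 -214.4  108. ]
 [ 543.6 -239.8  108. ]
 [ 542.  -260.3  108. ]] [[ 551.1 -128.5  108. ]
 [ 549.7 -150.8  108. ]
 [ 550.8 -168.9  108. ]
 [ 541.2 -212.9  108. ]
 [ 540.3 -240.   108. ]
 [ 539.9 -260.5  108. ]] [ 548.55928094 -193.74768606  108.        ] [ 545.50132481 -193.61413041  108.        ]
rack [[ 678.   -77.4   68. ]
 [ 651.7 -339.6   68. ]
 [ 496.7 -315.2   68. ]
 [ 519.4  -57.    68. ]] [ 586.4330253  -197.28678649   68.        ] 263.5389488116152 156.87755680565974
bottle [530.40678354  -3.71000308 110.        ] [538.18869677  -4.45669796 103.00587327]
```

```bash
python3 -m crank '[{"dx":0.05,"dy":-0.04,"yaw":-1},{"dx":0.05,"dy":-0.04,"yaw":-1},{"dx":0.05,"dy":-0.04,"yaw":-1},{"dx":0.05,"dy":-0.04,"yaw":-1},{"dx":0.05,"dy":-0.04,"yaw":-1},{"dx":0.05,"dy":-0.04,"yaw":-1},{"dx":0.05,"dy":-0.04,"yaw":-1},{"dx":0.05,"dy":-0.04,"yaw":-1},{"dx":0.05,"dy":-0.04,"yaw":-1},{"dx":0.05,"dy":-0.04,"yaw":-1}]' 0.36 20; python3 -m crank '[{"yaw":-1},{"yaw":-1},{"yaw":-1},{"yaw":-1},{"yaw":-1},{"yaw":-1},{"yaw":-0.2},{}]'
```

```text
validation failed for argument at $[0]...
validation failed for argument at $[0]...
```

```bash
python3 -m crank '[{"dx":0.05,"dy":-0.04,"dz":0,"yaw":-1},{"dx":0.05,"dy":-0.04,"dz":0,"yaw":-1},{"dx":0.05,"dy":-0.04,"dz":0,"yaw":-1},{"dx":0.05,"dy":-0.04,"dz":0,"yaw":-1},{"dx":0.05,"dy":-0.04,"dz":0,"yaw":-1},{"dx":0.05,"dy":-0.04,"dz":0,"yaw":-1},{"dx":0.05,"dy":-0.04,"dz":0,"yaw":-1},{"dx":0.05,"dy":-0.04,"dz":0,"yaw":-1},{"dx":0.05,"dy":-0.04,"dz":0,"yaw":-1},{"dx":0.05,"dy":-0.04,"dz":0,"yaw":-1}]' 0.36 20
```

```text
time_s: 1.35
ee_pos: [540.9, 236.5, 221.6]
ee_rot: [-180.0, -0.0, 115.7]
force: [0.4, 0.6, -0.6]
gripper_width: 32.5
gripper_force: 0.0
```

```bash
python3 -m crank '[{"dx":0,"dy":0,"dz":0,"yaw":-1},{"dx":0,"dy":0,"dz":0,"yaw":-1},{"dx":0,"dy":0,"dz":0,"yaw":-1},{"dx":0,"dy":0,"dz":0,"yaw":-1},{"dx":0,"dy":0,"dz":0,"yaw":-1},{"dx":0.005,"dy":0,"dz":0,"yaw":-1},{"dx":0,"dy":0,"dz":0,"yaw":-0.2},{"dx":0,"dy":0,"dz":-0.03,"yaw":0}]'
python3 - <<'E'
from h import *
snap('side','s1.png',(150,90,270,180),6)
E
```

```text
time_s: 2.35
ee_pos: [544.9, 238.2, 199.2]
ee_rot: [179.8, -0.1, 85.0]
force: [-0.2, -0.4, 0.8]
gripper_width: 32.7
gripper_force: 0.0
```

View pics/s1.png

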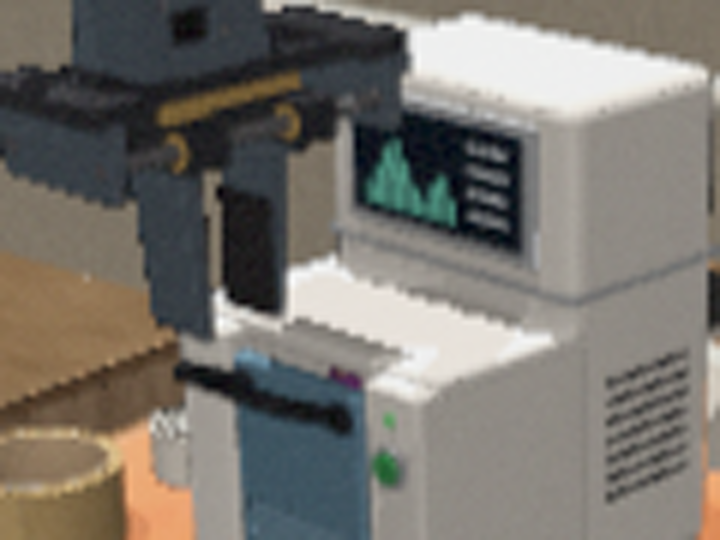

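The fingers straddle the bar line. The bar runs (180,370)–(350,415) in the crop, with the fingertips above it at (195,330) and (262,305). The strip of roof behind the door is set back. I'll descend next.

```bash
python3 -m crank '[{"dx":0,"dy":-0.002,"dz":-0.016,"yaw":0},{"dx":0,"dy":0,"dz":-0.016,"yaw":0},{"dx":0,"dy":0,"dz":-0.016,"yaw":0},{"dx":0,"dy":0,"dz":-0.016,"yaw":0},{"dx":0,"dy":0,"dz":0,"yaw":0}]' && python3 -m crank '[{"dx":0,"dy":0,"dz":0,"yaw":0},{"dx":0,"dy":0,"dz":0,"yaw":0},{"dx":0,"dy":0,"dz":0,"yaw":0},{"dx":0,"dy":0,"dz":0,"yaw":0}]' 0 12
```

```text
time_s: 3.02
ee_pos: [543.2, 235.9, 145.4]
ee_rot: [-179.9, 0.1, 84.9]
force: [0.4, -0.2, 0.1]
gripper_width: 32.7
gripper_force: 0.0
time_s: 3.52
ee_pos: [544.4, 236.3, 147.3]
ee_rot: [179.9, -0.0, 84.9]
force: [1.0, -0.4, 0.6]
gripper_width: 9.8
gripper_force: 12.0
```

```bash
python3 -m crank '[{"dx":-0.0115,"dy":0.001,"dz":-0.0045,"yaw":0},{"dx":-0.011,"dy":0.001,"dz":-0.006,"yaw":0},{"dx":-0.0105,"dy":0.001,"dz":-0.0065,"yaw":0},{"dx":-0.010,"dy":0.001,"dz":-0.0075,"yaw":0},{"dx":-0.0095,"dy":0.001,"dz":-0.008,"yaw":0},{"dx":-0.009,"dy":0.001,"dz":-0.0087,"yaw":0},{"dx":-0.0025,"dy":0,"dz":-0.0025,"yaw":0},{"dx":0,"dy":0,"dz":0,"yaw":0},{"dx":0,"dy":0,"dz":0,"yaw":0}]'
```

```text
time_s: 4.65
ee_pos: [496.9, 241.2, 114.5]
ee_rot: [179.4, -0.1, 85.0]
force: [7.3, -2.3, 11.5]
gripper_width: 9.2
gripper_force: 12.0
```

```bash
python3 -m crank '[{"dx":0,"dy":0,"dz":0,"yaw":0},{"dx":0,"dy":0,"dz":0,"yaw":0},{"dx":0,"dy":0,"dz":0.02,"yaw":0},{"dx":0,"dy":0,"dz":0.04,"yaw":0},{"dx":0,"dy":0,"dz":0.06,"yaw":0},{"dx":0,"dy":0,"dz":0.03,"yaw":1},{"dx":0,"dy":0,"dz":0,"yaw":1},{"dx":0,"dy":0,"dz":0,"yaw":1},{"dx":0,"dy":0,"dz":0,"yaw":1},{"dx":0,"dy":0,"dz":0,"yaw":1}]' 0.36 && python3 -m crank '[{"dx":0,"dy":0,"dz":0,"yaw":1},{"dx":0,"dy":0,"dz":0,"yaw":1},{"dx":0,"dy":0,"dz":0,"yaw":1},{"dx":0,"dy":0,"dz":0,"yaw":1},{"dx":0,"dy":0,"dz":0,"yaw":1},{"dx":0,"dy":0,"dz":0,"yaw":1},{"dx":0,"dy":0,"dz":0,"yaw":1},{"dx":0,"dy":0,"dz":0,"yaw":1},{"dx":0,"dy":0,"dz":0,"yaw":1},{"dx":0,"dy":0,"dz":0,"yaw":1}]'
python3 - <<'E'
from h import *
a=eyes.grab_frame('side')[:,:,::-1];b=eyes.grab_frame('top')[:,:,::-1]
cv2.imwrite('pics/c2.png',np.hstack([cv2.resize(i,(400,400),interpolation=cv2.INTER_CUBIC) for i in(a[130:210,170:250],b[125:205,125:205])]))
E
```

```text
time_s: 5.9
ee_pos: [492.1, 240.8, 232.3]
ee_rot: [-180.0, -0.0, 110.1]
force: [-0.6, 0.8, 0.3]
gripper_width: 32.9
gripper_force: 0.0
time_s: 7.15
ee_pos: [492.1, 240.9, 232.3]
ee_rot: [-180.0, -0.0, 160.1]
force: [1.0, 0.7, 0.9]
gripper_width: 33.2
gripper_force: 0.0
```

View pics/c2.png

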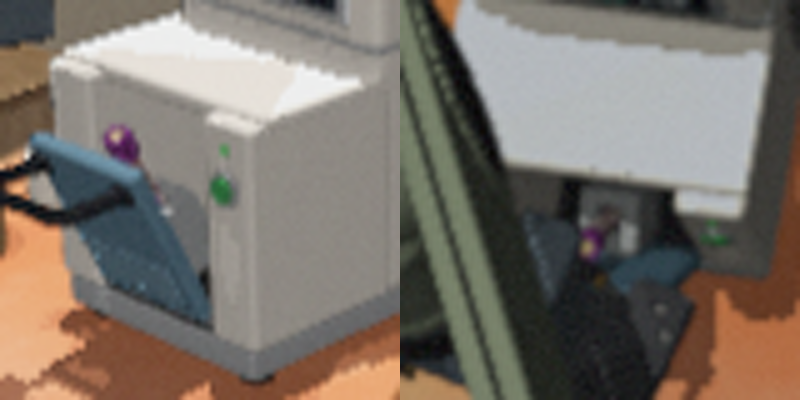

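The door is open. The cap top centre is at (118,138) in the side crop and (593,245) in the top crop, with the tube leaning out behind the panel. The roof edge between the cheeks is set back about 12 mm.

Run:
```python
from h import *
print(tri((121/5+170,144/5+130),(193/5+125,245/5+125)), onz('top',193/5+125,243/5+125,146),onz('side',121/5+170,143/5+130,142))
for p in ([568.2,233.7,148],[571.7,233.4,140]): print((proj('side',p)-[170,130])*5,(proj('top',p)-[125,125])*5+[400,0])
```

```text
[566.04543593 233.7872189  139.14162298] [566.23220352 231.62426006 146.        ] [561.19734718 230.45300794 142.        ]
[124.85034245 127.8445354 ] [588.67094863 238.31050845]
[130.37151027 139.58692753] [592.8016815  235.70370806]
```

```bash
python3 -m crank '[{"dx":0.033,"dy":-0.003,"dz":0,"yaw":1},{"dx":0.033,"dy":-0.004,"dz":0,"yaw":1},{"dx":0.0325,"dy":-0.004,"dz":0,"yaw":1},{"dx":0,"dy":0,"dz":-0.035,"yaw":0},{"dx":0,"dy":0,"dz":-0.035,"yaw":0},{"dx":0,"dy":0,"dz":-0.025,"yaw":0},{"dx":0,"dy":0,"dz":0,"yaw":0}]'
```

```text
time_s: 8.12
ee_pos: [570.3, 231.8, 154.4]
ee_rot: [-179.9, -0.2, 174.9]
force: [0.2, -0.0, -0.5]
gripper_width: 32.9
gripper_force: 0.0
```

```bash
python3 -m crank '[{"dx":0,"dy":0,"dz":-0.009,"yaw":0},{"dx":0,"dy":0,"dz":-0.008,"yaw":0},{"dx":0,"dy":0,"dz":0,"yaw":0}]' && python3 -m crank '[{"dx":0,"dy":0,"dz":0,"yaw":0},{"dx":0,"dy":0,"dz":0,"yaw":0},{"dx":0,"dy":0,"dz":0,"yaw":0}]' 0 10;  python3 - <<'E'
from h import *
snap('side','s2.png',(170,110,270,190),6)
E
```

```text
time_s: 8.5
ee_pos: [571.3, 232.1, 142.1]
ee_rot: [-180.0, -0.0, 174.9]
force: [0.2, -0.5, -0.2]
gripper_width: 32.6
gripper_force: 0.0
time_s: 8.88
ee_pos: [572.0, 233.7, 142.8]
ee_rot: [179.8, 0.1, 174.9]
force: [-0.1, 6.0, 0.8]
gripper_width: 15.5
gripper_force: 10.0
```

View pics/s2.png

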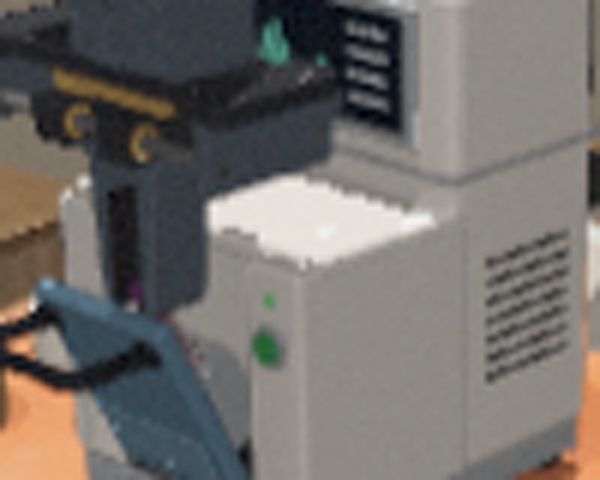

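The pads hold the cap (15.5 mm). I'll pull the tube out along its leaning axis.

```bash
python3 -m crank '[{"dx":0,"dy":0.002,"dz":0,"yaw":0},{"dx":-0.0054,"dy":0.0005,"dz":0.0113,"yaw":0},{"dx":-0.0054,"dy":0.0005,"dz":0.0113,"yaw":0},{"dx":-0.0054,"dy":0.0005,"dz":0.0113,"yaw":0},{"dx":-0.0054,"dy":0.0005,"dz":0.0113,"yaw":0},{"dx":-0.0054,"dy":0.0005,"dz":0.0113,"yaw":0},{"dx":0,"dy":0,"dz":0.02,"yaw":0},{"dx":0,"dy":0,"dz":0.03,"yaw":0},{"dx":0,"dy":0,"dz":0.03,"yaw":0},{"dx":0,"dy":0,"dz":0,"yaw":0}]' 0 15;  python3 - <<'E'
from h import *
a=eyes.grab_frame('side')[:,:,::-1];b=eyes.grab_frame('top')[:,:,::-1]
cv2.imwrite('pics/c3.png',np.hstack([cv2.resize(i,(400,480),interpolation=cv2.INTER_CUBIC) for i in(a[90:186,170:250],b[105:201,125:205])]))
print(telemetry.state()['force'])
E
```

```text
time_s: 10.18
ee_pos: [551.1, 236.1, 254.0]
ee_rot: [179.9, 0.3, 174.9]
force: [0.6, 0.6, -0.8]
gripper_width: 15.0
gripper_force: 14.9
[-0.69329592  0.56982273 -0.41960573]
```

View pics/c3.png

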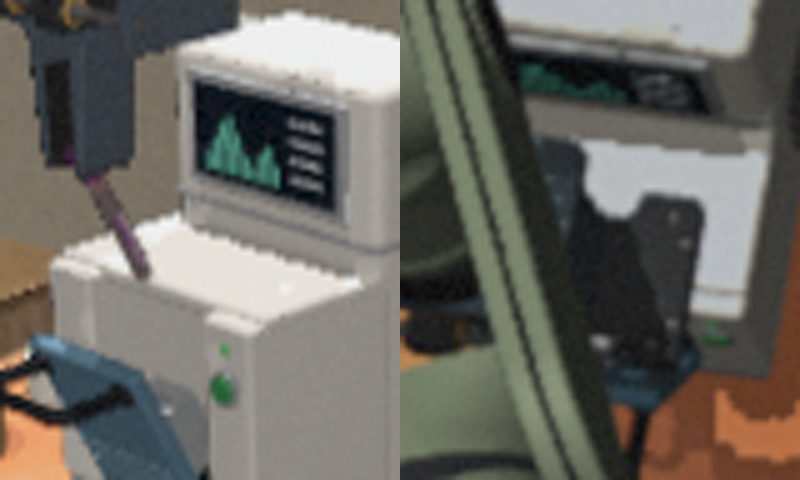

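The tube is out, leaning with its base towards the machine; the base is at side crop (145,275), just above the roof level. I'll stand it upright by pushing its lower end gently against the front edge of the case roof.

```bash
python3 -m crank '[{"dx":0,"dy":0,"dz":-0.0135,"yaw":0},{"dx":0.0115,"dy":-0.001,"dz":0,"yaw":0},{"dx":0.0115,"dy":-0.001,"dz":0,"yaw":0},{"dx":0.0115,"dy":-0.001,"dz":0,"yaw":0},{"dx":0.0115,"dy":-0.001,"dz":0,"yaw":0},{"dx":0.0115,"dy":-0.001,"dz":0,"yaw":0},{"dx":0,"dy":0,"dz":0,"yaw":0}]';  python3 - <<'E'
from h import *
a=eyes.grab_frame('side')[:,:,::-1];cv2.imwrite('pics/s4.png',cv2.resize(a[90:180,160:240],(640,720)[:2],interpolation=cv2.INTER_CUBIC)[:600])
print(telemetry.state()['force'])
s=telemetry.state()['ee_pos'];p=np.array(s)
for z in(p[2]-8,p[2]-93): print((proj('side',[p[0],p[1],z])-[160,90])*8)
E
```

```text
time_s: 11.15
ee_pos: [596.7, 231.6, 240.5]
ee_rot: [180.0, 0.0, 174.9]
force: [-0.9, -0.1, 0.1]
gripper_width: 15.1
gripper_force: 15.0
[-0.13197378 -0.09326492  0.29558946]
[327.35521282 269.82790797]
[339.08661195 504.06645562]
```

View pics/s4.png

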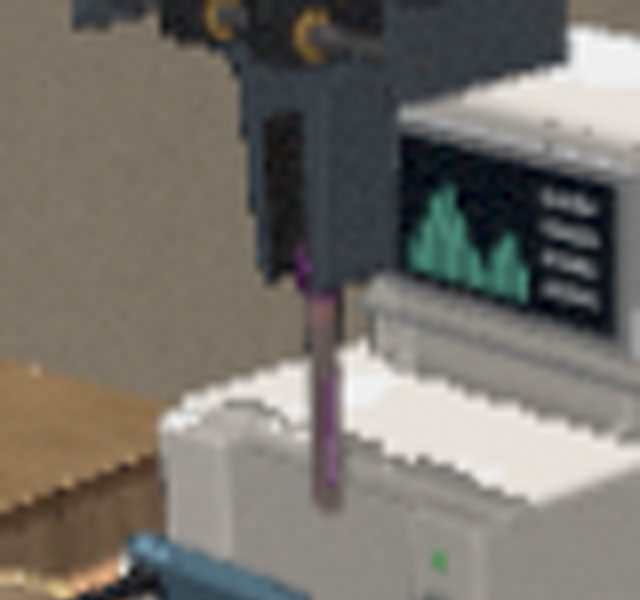

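The tube now stands upright: its axis runs (322,310)→(328,510), matching the projected vertical within about 1°, and its base is about 95 mm below the TCP. Next I'll lift off, go in front of the handle and push the door shut with the finger sides.

```bash
python3 -m crank '[{"dx":-0.005,"dy":0,"dz":0.025,"yaw":0},{"dx":-0.01,"dy":0.001,"dz":0.035,"yaw":0},{"dx":-0.04,"dy":0.003,"dz":0,"yaw":0},{"dx":-0.055,"dy":0.005,"dz":0,"yaw":0},{"dx":-0.055,"dy":0.005,"dz":0,"yaw":0},{"dx":0,"dy":0,"dz":-0.04,"yaw":0},{"dx":0,"dy":0,"dz":-0.06,"yaw":0},{"dx":0,"dy":0,"dz":-0.06,"yaw":0},{"dx":0,"dy":0,"dz":-0.045,"yaw":0},{"dx":0,"dy":0,"dz":0,"yaw":0}]' 0 20
```

```text
time_s: 12.45
ee_pos: [462.1, 242.1, 122.6]
ee_rot: [-179.8, -0.3, 174.9]
force: [-0.7, -0.8, 0.5]
gripper_width: 15.2
gripper_force: 20.0
```

```bash
python3 -m crank '[{"dx":0.015,"dy":-0.001,"dz":0,"yaw":0},{"dx":0.009,"dy":-0.001,"dz":0.008,"yaw":0},{"dx":0.0095,"dy":-0.001,"dz":0.008,"yaw":0},{"dx":0.010,"dy":-0.001,"dz":0.0075,"yaw":0},{"dx":0.0105,"dy":-0.001,"dz":0.0065,"yaw":0},{"dx":0.011,"dy":-0.001,"dz":0.006,"yaw":0},{"dx":0.008,"dy":-0.001,"dz":0.003,"yaw":0},{"dx":0,"dy":0,"dz":0,"yaw":0}]'
```

```text
time_s: 13.45
ee_pos: [523.2, 237.2, 155.6]
ee_rot: [180.0, 0.1, 174.9]
force: [-1.1, 0.0, 0.2]
gripper_width: 14.6
gripper_force: 20.0
```

```bash
for i in 1 2; do python3 -m crank '[{"dx":0.0025,"dy":0,"dz":0,"yaw":0},{"dx":0.0025,"dy":0,"dz":0,"yaw":0},{"dx":0,"dy":0,"dz":0,"yaw":0}]' | sed -n '2p;4,5p'; done;  python3 - <<'E'
from h import *
snap('side','s5.png',(160,110,260,185),6)
E
```

```text
ee_pos: [523.6, 237.1, 155.5]
force: [-8.0, 0.5, 4.6]
gripper_width: 15.1
ee_pos: [523.9, 237.1, 155.6]
force: [-17.1, 1.4, 10.5]
gripper_width: 15.1
```

View pics/s5.png

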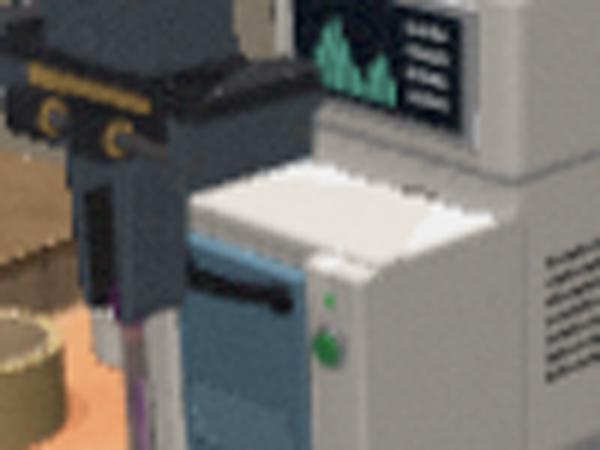

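The door is fully shut, flush between the cheeks with a firm stop at 20 N, and the tube is still in hand. Next I'll back off, raise the tube and carry it over.

```bash
python3 -m crank '[{"dx":-0.03,"dy":0,"dz":0,"yaw":0},{"dx":-0.03,"dy":0,"dz":0.02,"yaw":0},{"dx":0,"dy":0,"dz":0.04,"yaw":0},{"dx":0,"dy":0,"dz":0.05,"yaw":0},{"dx":0,"dy":0,"dz":0.04,"yaw":0},{"dx":0,"dy":-0.03,"dz":0,"yaw":0},{"dx":0.005,"dy":-0.05,"dz":0,"yaw":0},{"dx":0.01,"dy":-0.055,"dz":0,"yaw":0},{"dx":0.01,"dy":-0.055,"dz":0,"yaw":0},{"dx":0.01,"dy":-0.055,"dz":0,"yaw":0}]' && python3 -m crank '[{"dx":0.01,"dy":-0.055,"dz":0,"yaw":0},{"dx":0.01,"dy":-0.055,"dz":0,"yaw":0},{"dx":0.01,"dy":-0.055,"dz":0,"yaw":0},{"dx":0.01,"dy":-0.055,"dz":0,"yaw":0},{"dx":0,"dy":-0.05,"dz":0,"yaw":0},{"dx":0,"dy":-0.03,"dz":0,"yaw":0},{"dx":0,"dy":0,"dz":0,"yaw":0}]'
```

```text
time_s: 15.5
ee_pos: [511.0, 39.7, 275.8]
ee_rot: [-180.0, 0.1, 174.9]
force: [0.3, 0.6, -0.4]
gripper_width: 14.7
gripper_force: 20.0
time_s: 16.38
ee_pos: [542.5, -200.4, 275.3]
ee_rot: [-180.0, 0.0, 174.8]
force: [-0.3, 1.0, -0.5]
gripper_width: 15.0
gripper_force: 20.0
```

```bash
cat > tube.py <<'E'
from h import *
from scipy.spatial.transform import Rotation as Rn
def run():
    a=eyes.grab_frame('side')[:,:,::-1].astype(int); s=telemetry.state(); p=np.array(s['ee_pos'])
    n=Rn.from_euler('xyz',s['ee_rot'],degrees=True).as_matrix()[:,1]
    b=cv2.imread('pics/raw_s0.png').astype(int)
    m=np.abs(a-b).sum(2)>60
    P=[]
    for z in range(15,100,4):
        u,v=proj('side',p-[0,0,z]); v=int(round(v)); u0=int(round(u))
        c=np.flatnonzero(m[v,u0-14:u0+15])+u0-14
        if len(c)==0: print(z,'none');continue
        um=(c[0]+c[-1])/2; o,d=ray('side',um,v); q=o+d*(n@(p-o))/(n@d); P.append(q)
        print(z,c[0],c[-1],len(c),(q-p).round(1))
    return p,np.array(P)
if __name__=='__main__': print(run()[0])
E
python3 tube.py
```

```text
15 333 340 8 [ -0.5   0.  -13.8]
19 333 336 3 [ -7.8   0.7 -16.2]
23 333 338 5 [ -2.9   0.3 -22. ]
27 333 338 3 [ -2.1   0.2 -26.7]
31 333 338 3 [ -1.3   0.1 -31.4]
35 332 338 7 [ -3.    0.3 -33.2]
39 332 337 6 [ -4.2   0.4 -37.3]
43 332 337 6 [ -3.4   0.3 -42.1]
47 332 337 5 [ -2.5   0.2 -46.9]
51 336 337 2 [  6.2  -0.5 -51.9]
55 335 337 3 [  4.9  -0.4 -56.1]
59 330 337 5 [ -4.6   0.4 -57.6]
63 331 336 3 [ -3.8   0.4 -62.5]
67 331 336 3 [ -3.4   0.3 -65. ]
71 331 336 3 [ -2.6   0.2 -69.9]
75 331 336 3 [ -1.7   0.2 -74.8]
79 329 336 5 [ -5.1   0.5 -78.4]
83 330 335 3 [ -4.6   0.4 -80.9]
87 330 335 2 [ -3.8   0.4 -85.9]
91 330 335 3 [ -3.    0.3 -90.9]
95 329 335 7 [ -4.7   0.4 -92.7]
99 none
[ 542.41718931 -199.18100348  275.4517756 ]
```

```bash
python3 -m crank '[{"dx":0.01,"dy":0.0075,"dz":-0.03,"yaw":0},{"dx":0,"dy":0,"dz":-0.03,"yaw":0},{"dx":0,"dy":0,"dz":-0.0125,"yaw":0},{"dx":0,"dy":0,"dz":0,"yaw":0},{"dx":0,"dy":0,"dz":0,"yaw":0}]'; python3 tube.py | tail -9
python3 - <<'E'
from h import *
s=eyes.grab_frame('side')[:,:,::-1];t=eyes.grab_frame('top')[:,:,::-1]
cv2.imwrite('pics/raw_s6.png',s);cv2.imwrite('pics/raw_t6.png',t);print(telemetry.state()['ee_pos'])
E
```

```text
time_s: 17.05
ee_pos: [550.9, -192.6, 218.9]
ee_rot: [-180.0, 0.1, 174.9]
force: [0.2, 0.4, 0.2]
gripper_width: 14.9
gripper_force: 20.0
71 327 332 6 [ -6.2   0.5 -67.7]
75 327 332 6 [ -5.4   0.4 -73. ]
79 327 332 6 [ -4.5   0.4 -78.3]
83 326 332 7 [ -6.3   0.5 -80.1]
87 327 331 5 [ -5.4   0.4 -85.4]
91 327 331 5 [ -5.    0.4 -88.1]
95 327 330 4 [ -6.3   0.5 -92.6]
99 319 320 2 [-43.7   3.8 -80. ]
[ 550.91808966 -192.71921714  219.01287232]
[ 550.71631882 -192.80633912  218.74164732]
```

```bash
python3 -m crank '[{"dx":0.001,"dy":-0.0013,"dz":-0.014,"yaw":0},{"dx":0,"dy":0,"dz":-0.014,"yaw":0},{"dx":0,"dy":0,"dz":-0.014,"yaw":0},{"dx":0,"dy":0,"dz":-0.0135,"yaw":0},{"dx":0,"dy":0,"dz":0,"yaw":0},{"dx":0,"dy":0,"dz":0,"yaw":0}]';  python3 - <<'E'
from h import *
s=telemetry.state();print(s['ee_pos'],s['force'])
a=eyes.grab_frame('side')[:,:,::-1];b=eyes.grab_frame('top')[:,:,::-1]
cv2.imwrite('pics/f.png',np.hstack([cv2.resize(a[180:255,295:375],(640,600),interpolation=cv2.INTER_CUBIC),cv2.resize(b[145:220,290:310],(160,600),interpolation=cv2.INTER_CUBIC)]))
for q in ([547,-193.7,68],[547,-193.7,78],[547,-193.7,108]): print((proj('side',q)-[295,180])*8)
for q in ([8*.0+551,-128.5,108],[550.8,-168.9,108]): print((proj('side',q)-[295,180])*8)
E
```

```text
time_s: 17.95
ee_pos: [551.4, -193.8, 173.6]
ee_rot: [-180.0, 0.0, 174.9]
force: [-0.6, -0.9, -0.8]
gripper_width: 14.9
gripper_force: 20.0
[ 551.35231234 -193.80430988  173.62217282] [-0.63242116 -0.86905639 -0.75779134]
[259.16910545 417.81076468]
[262.13640799 387.74577883]
[271.20510884 295.86085687]
[ 76.53703986 224.06539777]
[199.24909488 264.80834228]
```

View pics/f.png

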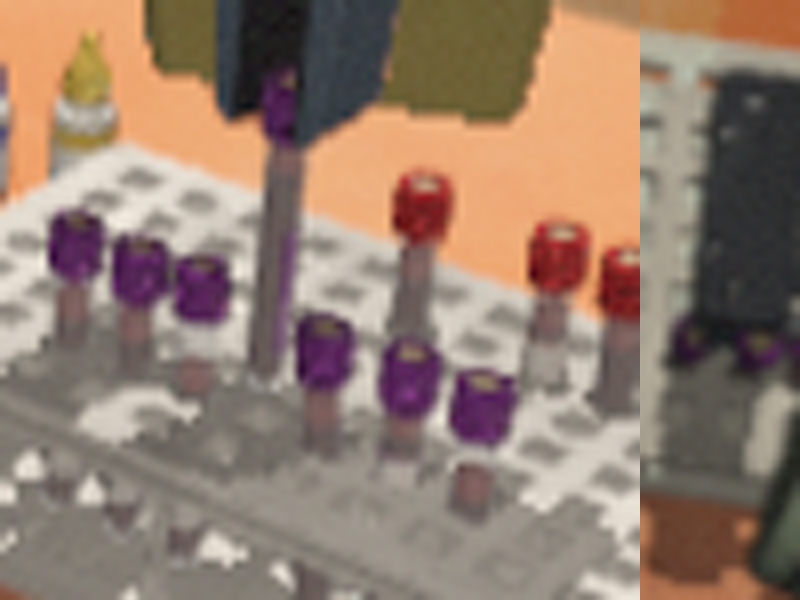

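The tube hangs upright in the gap: its axis runs (283,150)→(266,378). The row mean of the cap tops is (274,294) and the tube at that height is at 272. Its base is about 12 mm above the plate, between the neighbouring caps (202,290) and (326,352). I'll trim it slightly and hold.

```bash
python3 -m crank '[{"dx":-0.001,"dy":0,"dz":-0.002,"yaw":0},{"dx":0,"dy":0,"dz":0,"yaw":0},{"dx":0,"dy":0,"dz":0,"yaw":0},{"dx":0,"dy":0,"dz":0,"yaw":0}]' && python3 -c "
from workcell import ticket
print(ticket.job_done())"
```

```text
time_s: 18.55
ee_pos: [550.3, -193.7, 171.9]
ee_rot: [180.0, 0.0, 174.9]
force: [-0.2, 0.2, 0.1]
gripper_width: 14.7
gripper_force: 20.0
the job is handed in; nothing more can be done
None
```

The job is handed in: the door is shut, and the arm is holding the purple-capped tube still and upright to within about 1°. It is centred over the empty hole to within about 2 mm, roughly a centimetre above the rack, with no contact force on the tool.

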